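# Seat the heater cover on its hidden pins and hold it clamped

### The job

Lift the grey cover off the two pins of its parking stand by its bar handle, set it lightly on the tips of the dry-block heater's two locating pins a centimetre or two to one side of its place, and slide it over until it drops onto both pins (either way round). Then press it fully down against the heater's sprung plate and finish like that, with the gripper still pressing the cover down; leave the bottle, the cartridge and the tube rack where they are.

Things in the scene. Friction and masses are not known exactly. Their poses are not given: they have to be found in the camera images.
- cover: flat grey plastic cover, 90 (x) x 150 (y) x 20 mm, about 0.35 kg (varies by a fifth), the only thing with a white bar handle on top; origin at the centre of its underside, z up. Underneath are two blind round holes, 13 mm wide and 16 mm deep, at y = +50 and -50 mm; they cannot be seen from above. It starts fully down on the stand's pins.
- handle (a point): top centre of the cover's bar handle, 54 mm above the cover's underside. The bar is 16 mm thick (along cover x), 80 mm long (along cover y) and stands 34 mm above the cover's top face, clear on both sides; cover and handle are one rigid piece.
- stand: low bare aluminium parking stand fixed to the bench, 110 (x) x 170 (y) x 30 mm; origin at the centre of its underside. Two 10 mm steel pins at y = +50 and -50 mm stand 8 mm above its flat top and hold the cover, whose origin is 30 mm above the stand's origin.
- heater: white box-shaped dry-block heater fixed to the bench, 170 (x) x 210 (y) x 75 mm, with a display and keys on its -x face; origin at the centre of its underside, z up. On top is a bare aluminium press plate, 100 x 160 mm, its top 82 mm above the bench, pierced by the two locating pins. It may stand to the left or the right of the robot, the stand on the other side.
- seat (a point): centre of the press plate's top at rest, 82 mm above the bench, midway between the heater's pins; axes as the heater's. The cover is in place when its origin is on this point with its y axis along the heater's y axis, either way round; pressed fully down its origin is 5 mm below this point.
- pin_a (a point): tip of the fixed 10 mm steel locating pin at y = +50 mm of the heater; it stands 8 mm above the resting press plate; the top 3 mm taper to a flat 4 mm across. The holes have 1.5 mm play all round.
- pin_b (a point): tip of the like pin at y = -50 mm of the heater.
- press_plate (a joint): how far the heater's sprung press plate is pushed down, m: 0 at rest, 0.005 against its stop. It carries the cover's weight without moving to speak of and needs about 11 N in all (some 8 N besides the cover) to reach the stop.
- bottle: loose capped reagent bottle, 60 mm wide, 150 mm tall, bystander; origin at the centre of its underside
- cartridge: loose clear test cartridge upright in a grey foot, 55 x 140 mm, 108 mm tall, bystander; origin at the centre of its underside
- tube_rack: loose white rack with eight capped tubes, 70 x 140 mm, 67 mm tall, bystander; origin at the centre of its underside
Mind the look-alikes: they are no part of the job. What is shaped like the cover but purple or yellow is not meant.

How it is judged (in metres and radians):
On the way, in this order (a step that is already met when the one before it is completed fails the run):
1. the cover is lifted clear of the stand (z of cover in the frame of stand above 0.045 m and contact force between cover and stand below 0.1 N), for 0.1 s.
2. the cover rests level on the tips of the heater's pins, 6 to 40 mm to one side of its place (contact force between cover and heater above 0.4 N and horizontal distance between cover and seat between 0.006 and 0.04 m and z of cover in the frame of seat between 0.004 and 0.013 m and angle between cover's own z axis and vertical below 0.12 rad), for 0.1 s.
At the end, for the whole second after the job is handed in: For the last second the cover sits on both heater pins (within 4 mm and 0.06 rad of its place, level within 0.06 rad) and the gripper's fingers are still on it (contact force over 3 N), keeping the press plate at least 3.5 mm of its 5 mm down, with everything at rest (horizontal distance between cover and seat below 0.004 m and z of cover in the frame of seat below -0.003 m and angle between the y axis of cover and the y axis of seat, either way round below 0.06 rad and angle between cover's own z axis and vertical below 0.06 rad and value of joint press_plate above 0.0035 m and contact force between the fingers and cover above 3 N and linear speed of cover below 0.02 m/s); the arm keeps its last pose, push and grip.
It fails at once if the bottle is pushed more than 30 mm or tipped (distance of bottle from where it was at the start of the episode above 0.03 m or angle between bottle's own z axis and vertical above 0.4 rad).
It fails at once if the cartridge is pushed more than 30 mm or tipped (distance of cartridge from where it was at the start of the episode above 0.03 m or angle between cartridge's own z axis and vertical above 0.4 rad).
It fails at once if the tube rack is pushed more than 30 mm or tipped (distance of tube_rack from where it was at the start of the episode above 0.03 m or angle between tube_rack's own z axis and vertical above 0.4 rad).
It also fails if it takes over 51 s, if anything falls off the work surface, if the arm or the gripper's body presses on something with over 40 N, if the wrist force passes 120 N, or if a joint passes its speed limit or range.

### The arm

A 6-joint arm with a two-finger parallel gripper is mounted at the origin on the work surface. World frame = base frame: x ahead of the robot, y to its left, z up, the work surface at z = 0. Lengths are in mm, angles in rad, forces in N, time in s.
With the tool pointing down it reaches from about 300 to 875 mm from the base axis. Payload 4.2 kg.
Tool frame: the origin (TCP) lies at the very end of the fingers, on their centre line; the grasp point (between the pads) lies behind it (manip.tcp_to_grasp is the z of the grasp point in the tool frame, in mm); z points along the fingers, y is the line along which they close (so a half turn about z gives the same grasp; the last joint's range is limited). The gripper opens to 85 mm and grips with 20 to 120 N. Pads are 22 mm wide; open, the fingers measure 114 mm over their backs; the gripper's body (76 mm by 85 mm) begins 54 mm behind the grasp point. The pads swing forward as they close: fully open they stand 13 mm farther back than shut.
Start: joints at [-1.167, 0.32, 1.565, -0, 1.257, -0.02], TCP at [236.46, -524.145, 231.338] pointing down, gripper open.
Joint ranges: [-3.11, 3.11], [-0.84, 2.01], [0.21, 2.61], [-1.34, 4.49], [0.05, 2.63], [-2.56, 2.56]. Speed limits (rad/s): [2.57, 2.57, 3.14, 3.14, 3.14, 3.14].

### API

Orientations are given as a rotation vector (axis times angle).
In Python, from plant import manip gives the robot as it stands. The module is installed in compiled form; this text tells all that it offers.
- The arm moves only by the tool apply_moves, never from a script. Its argument "commands" is a list of rows, each a list of 7 numbers: the shift along the tool's x, y, z in mm, then the turn, a rotation vector about the tool's x, y, z in degrees, then the finger opening in mm, from 0 to 85.4. In form: [[x, y, z, wx, wy, wz, gripper], ...]. A call has 1 to 10 rows; each row is the pose to reach, as a shift and turn from the pose commanded when the call began, along the tool's axes at that moment; what a row does not reach only later rows make up. A row lasts 1/10 s, in which the tool goes at most 50 mm and 8.59 degrees, less where a joint would pass 70% of its speed; a pose out of reach is approached as far as the arm can. A call with a gripper value outside its range is refused whole. The fingers move at their own pace and stop on an object; the grip force is fixed at half the most. Time passes only in rows, so rows that repeat a pose let the fingers close. It gives the time, the measured TCP pose, the force and the opening at its end, in the units of the state.
- manip.get_state(): the state, without advancing time (a new reading comes with each control period).
- manip.read_camera(name): name is "scene" or "top"; returns (picture, depth): 400x640x3 uint8, blue, green, red; 400x640 float32, mm along the optical axis (not along the pixel's ray), 0 where there is no reading.
- manip.camera_params(name): a dict with "camera_matrix" (3x3 intrinsics, pixels), "R" (3x3) and "t" (3): a world point X has camera coordinates R X + t. Camera axes: x right, y down, z forward; pixel columns grow to the right and rows downward; lengths in mm; the calibration is good to about 2 mm. A picture is of the moment at which its call begins. camera_params takes no time and is no camera call.
- manip.close_job(): hands the job in, once; it reports no verdict.
Trained networks look in the newest picture that a camera, given by its name, has taken for a name from the list of things; names that differ only in an ending like _2 or _b are one class to them, and where a whole thing is asked for, a point or a joint stands for the part that bears it (a point fixed in the world has none). Each returns a list of dicts, best first, with "p" (0 to 1); they miss things now and then, are a little off and sometimes report something else, mostly with a low value. They report only what shows in the picture. A call takes as long as a camera call. They do not tell look-alikes from the thing itself.
- manip.find_in(label, camera): "at" ([x, y, z] in mm, in the coordinates of the camera as it stood for that picture, good to about 4 mm: the middle of the surface that is visible of it).
- manip.silhouettes(label, camera): "pixels" (400x640 bool, what is visible of it).
The state is a dict: "t": time; "joints": joint angles; "qd": joint speeds; "joint_efforts": joint torques, N m; "tool_pos": TCP position; "orientation": TCP orientation; "force": force on the tool from outside, world axes, zero at the start; "ft_torque": the same for the moment, N m; "gripper_width": finger opening in mm.
Only numpy, scipy, OpenCV 4.12 (cv2) and the standard library are available. Lean on these libraries where they do the work, as an engineer would, in place of code of your own. Each camera call takes 0.05 s, during which the arm holds its last target. There are 200 camera calls.

## Working session

There is one attempt and no reset: what is moved stays moved. The work goes in short steps, Python scripts to look and compute and a tool call to move; the robot and the scene stay as the last step left them, time stands still between calls to the robot, and variables do not carry over. Pictures are saved under pics/ and viewed, on a budget of 10 in all, crops included, one or two more only if the job needs it, and the job is handed in when it is done.

Besides the shell and the picture viewer there is one more tool, called after "Emit:" as a command line: name --pt "numbers of a row" for each row, then --argument value for the rest. apply_moves: Moves the arm, as the interface text tells. Its arguments: {"type":"object","properties":{"commands":{"type":"array"}},"required":["commands"]}

```bash
mkdir -p pics; cat > h.py <<'E'
import numpy as np, cv2
from plant import manip
from scipy.spatial.transform import Rotation as Ro
def w(cam,p):
    c=manip.camera_params(cam); return np.array(c["R"]).T@(np.array(p)-np.array(c["t"]).ravel())
def cloud(cam,d):
    c=manip.camera_params(cam);K=np.array(c["camera_matrix"]);v,u=np.mgrid[:400,:640]
    P=np.stack([(u-K[0,2])/K[0,0]*d,(v-K[1,2])/K[1,1]*d,d],-1)
    return (P-np.array(c["t"]).ravel())@np.array(c["R"])
def pix(cam,X):
    c=manip.camera_params(cam);p=np.array(c["camera_matrix"])@(np.array(c["R"])@np.array(X)+np.array(c["t"]).ravel());return p[:2]/p[2]
E
python3 - <<'E'
from h import *
ims=[]
for c in ("scene","top"):
    im,d=manip.read_camera(c);ims.append(im);np.save(f"{c}_d.npy",d);cv2.imwrite(f"{c}.png",im)
    print(c,w(c,[0,0,0]).round(), manip.camera_params(c)["R"])
    for l in ("cover","stand","heater","bottle","cartridge","tube_rack","handle","press_plate"):
        for r in manip.find_in(l,c)[:4]:
            X=w(c,r["at"]);print(c,l,round(r["p"],2),X.round(),pix(c,X).round())
cv2.imwrite("pics/a.png",cv2.resize(np.vstack(ims),(480,600)));cv2.imwrite("pics/a0.png",ims[0]);cv2.imwrite("pics/a1.png",ims[1])
print(manip.get_state(),manip.tcp_to_grasp)
E
```

```text
scene [ 880. -583.  996.] [[ 0.88341643  0.46854939 -0.00607297]
 [ 0.36935436 -0.70424978 -0.60630818]
 [-0.28836221  0.53337953 -0.79520658]]
scene cover 0.98 [338. 277.  20.] [297. 129.]
scene cover 0.94 [366.  -4.  17.] [257. 193.]
scene cover 0.68 [754. 400.  20.] [431. 148.]
scene cover 0.65 [528. 179.  51.] [335. 163.]
scene stand 0.67 [563. 119.  28.] [337. 186.]
scene stand 0.66 [753. -20.  13.] [378. 253.]
scene heater 0.64 [ 459. -246.   71.] [232. 264.]
scene bottle 0.75 [759. 202.  87.] [415. 178.]
scene bottle 0.54 [ 447. -228.   84.] [231. 254.]
scene cartridge 0.79 [752. -20.  14.] [378. 253.]
scene tube_rack 0.77 [ 751. -245.   47.] [340. 322.]
scene handle 0.94 [754. 406.  18.] [432. 147.]
scene handle 0.68 [531. 179.  48.] [336. 164.]
scene handle 0.58 [343. 285.  16.] [299. 129.]
scene handle 0.58 [362.  -7.  17.] [255. 193.]
scene press_plate 0.96 [ 449. -229.   82.] [232. 255.]
top [ 435.   67. 1556.] [[-0.02336192 -0.99952949  0.01987526]
 [-0.99770795  0.02204723 -0.06397477]
 [ 0.06350647 -0.02132428 -0.99775358]]
top cover 0.96 [358.  14.  21.] [318. 257.]
t
[... 653 characters left out ...]
, 'joints': array([-1.16700424e+00,  3.19599949e-01,  1.56445833e+00, -1.86078171e-06,
        1.25740351e+00, -2.00331858e-02]), 'qd': array([-3.62177217e-04,  8.24924662e-05,  1.86005238e-04,  6.05891153e-04,
       -1.49461078e-03,  1.06080294e-03]), 'joint_efforts': array([ 4.89947997e-04, -4.15402901e+01, -2.34420490e+01, -7.35223807e-05,
        2.01660391e-04, -2.03070798e-06]), 'tool_pos': array([ 236.46455289, -524.16326744,  231.35418144]), 'orientation': array([3.07119043e+00, 6.60745393e-01, 3.64705722e-05]), 'force': array([-0.90308125, -0.57188834,  0.03264677]), 'ft_torque': array([-0.01578422, -0.03216558,  0.00339189]), 'gripper_width': 85.30942663008754} -18.700000000000003
```

View pics/a1.png

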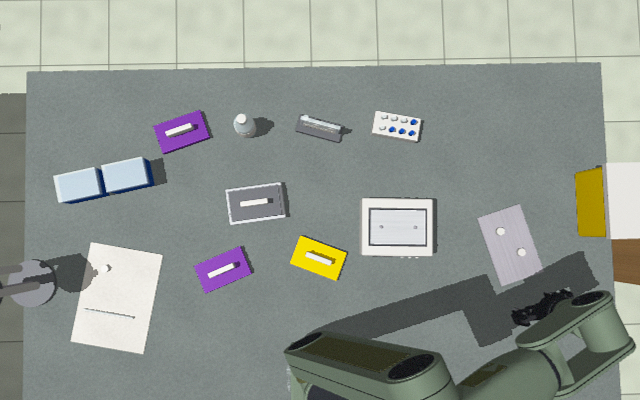

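View pics/a0.png

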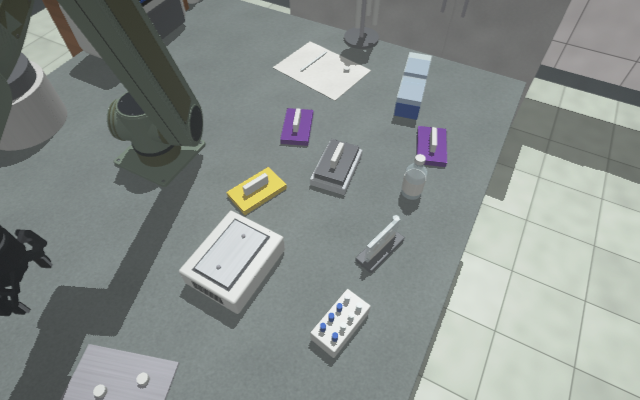

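The cover is the grey plate with the white bar at about (256,203) in top and (337,160) in scene. It sits on the silver stand. The look-alikes are purple at (182,130) and (223,268), and yellow at (319,257). The heater is at (397,227), on the right of the robot. The two cameras disagree by about 15 mm, so I'll test the bench plane and the gripper in both.

```bash
python3 - <<'E'
from h import *
s=manip.get_state();T=s["tool_pos"]
ims=[]
for c in ("scene","top"):
    im=cv2.imread(c+".png");d=np.load(c+"_d.npy");P=cloud(c,d)
    m=(d>0)&(abs(P[...,2])<25)&(P[...,0]>250)&(P[...,0]<850)&(abs(P[...,1])<450)
    Q=P[m]
    for _ in range(4):
        A=np.c_[Q[:,:2],np.ones(len(Q))];k=np.linalg.lstsq(A,Q[:,2],rcond=None)[0];r=abs(Q[:,2]-A@k);Q=Q[r<4]
    print(c,"bench plane",k,len(Q))
    for l in ("cover","heater","press_plate","stand"):
        for r in manip.silhouettes(l,c)[:4]:
            px=r["pixels"]&(d>0);q=P[px];cu=im[px].mean(0)
            if len(q)<20: continue
            print(l,round(r["p"],2),np.median(q,0).round(1),cu.round(),"rect",[np.round(x,1) for x in cv2.minAreaRect(q[:,:2].astype(np.float32))],np.percentile(q[:,2],[5,50,95]).round())
    print("TCP pix",pix(c,T),"and depth cloud nearby")
    u,v=pix(c,T).astype(int)
    y0=max(v-50,0);x0=max(u-60,0)
    cr=im[y0:y0+100,x0:x0+120].copy();cv2.circle(cr,(u-x0,v-y0),1,(0,0,255),-1)
    ims.append(cv2.resize(cr,(400,333)))
    v0,u0=(160,336) if c=="scene" else (203,256)
    ims.append(cv2.resize(im[v0-50:v0+50,u0-60:u0+60],(400,333)))
cv2.imwrite("pics/b.png",np.vstack([np.hstack(ims[:2]),np.hstack(ims[2:])])[:,:])
E
python3 -c "
import cv2;i=cv2.imread('pics/b.png');cv2.imwrite('pics/b.png',cv2.resize(i,(720,600)))"
```

```text
scene bench plane [-0.00090435  0.00190542  0.56668566] 39457
cover 0.92 [530.5 178.8  49.7] [134. 131. 127.] rect [array([523.3, 193.7]), array([ 91.8, 153.1]), np.float64(6.9)] [39. 50. 83.]
cover 0.83 [363.4  -2.3  19.7] [109. 181. 192.] rect [array([349. ,  16.4]), array([163.8, 110.7]), np.float64(69.2)] [ 3. 20. 53.]
cover 0.8 [336.2 279.2  19.8] [153.  96. 126.] rect [array([320.4, 306. ]), array([ 96.8, 180.6]), np.float64(22.7)] [ 5. 20. 53.]
cover 0.71 [754.5 404.2  19.6] [157.  99. 129.] rect [array([759.8, 375.9]), array([104. , 290.3]), np.float64(15.6)] [ 5. 20. 53.]
heater 0.56 [ 458.4 -241.2   75.5] [193. 193. 190.] rect [array([ 421.7, -203.9]), array([247.6, 215. ]), np.float64(87.8)] [28. 75. 83.]
press_plate 0.88 [ 444.5 -227.8   81.5] [218. 215. 211.] rect [array([ 442.3, -223.6]), array([160.4, 100.1]), np.float64(87.9)] [79. 81. 84.]
stand 0.56 [566.9 117.7  26. ] [147. 145. 141.] rect [array([562.5, 170.3]), array([188.8,  91.5]), np.float64(63.1)] [ 7. 26. 32.]
stand 0.36 [ 458.  -241.2   75.5] [194. 194. 190.] rect [array([ 422.3, -203.8]), array([247.9, 213
[... 608 characters left out ...]
.] rect [array([354.5,  15.7]), array([148. ,  89.2]), np.float64(68.2)] [16. 21. 55.]
heater 0.68 [ 440.7 -213.6   78.1] [209. 210. 209.] rect [array([ 443.3, -227.3]), array([233.2, 182.8]), np.float64(86.8)] [67. 78. 87.]
press_plate 0.79 [ 442.  -215.8   82.6] [221. 218. 216.] rect [array([ 441.6, -215.9]), array([161.9, 102. ]), np.float64(87.8)] [77. 83. 88.]
press_plate 0.25 [ 440.5 -213.3   78.2] [210. 210. 209.] rect [array([ 440.3, -217.5]), array([212.5, 175.4]), np.float64(87.6)] [68. 78. 87.]
stand 0.69 [474.9 214.   30.8] [211. 209. 206.] rect [array([522.9, 194.4]), array([114.2, 154. ]), np.float64(2.2)] [24. 31. 36.]
TCP pix [528.22354603 302.39594732] and depth cloud nearby
```

View pics/b.png

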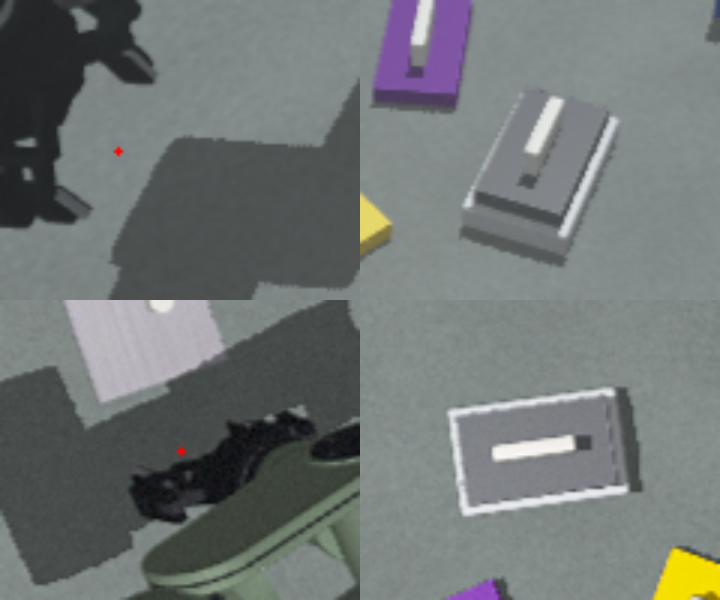

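```bash
python3 - <<'E'
from h import *
for c in ("scene","top"):
    im=cv2.imread(c+".png");d=np.load(c+"_d.npy");P=cloud(c,d)
    g=(P[...,2]>72)&(P[...,2]<95)&(P[...,1]>120)&(P[...,1]<270)&(P[...,0]>440)&(P[...,0]<620)&(im.min(-1)>170)&(d>0)
    q=P[g];print(c,"handle",len(q),q.mean(0).round(1),np.median(q[:,2]),[np.round(x,1) for x in cv2.minAreaRect(q[:,:2].astype(np.float32))])
    # cover top face plus handle, stand top
    g=(P[...,2]>40)&(P[...,1]>80)&(P[...,1]<300)&(P[...,0]>430)&(P[...,0]<620)&(d>0)
    q=P[g];print("cover",[np.round(x,1) for x in cv2.minAreaRect(q[:,:2].astype(np.float32))])
    # heater top outline
    g=(P[...,2]>70)&(P[...,2]<95)&(P[...,1]>-360)&(P[...,1]<-60)&(P[...,0]>320)&(P[...,0]<580)&(d>0)
    q=P[g];print("heater",[np.round(x,1) for x in cv2.minAreaRect(q[:,:2].astype(np.float32))])
    # purple/yellow colour features etc: robot gripper
    g=(P[...,2]>215)&(P[...,2]<260)&(P[...,0]>150)&(P[...,0]<330)&(P[...,1]<-430)&(P[...,1]>-640)&(d>0)
    q=P[g]
    if len(q)>4: print("grip",len(q),q.min(0).round(),q.max(0).round(),[np.round(x,1) for x in cv2.minAreaRect(q[:,:2].astype(np.float32))])
    v,u=np.nonzero(g)
    if len(u): print(u.min(),u.max(),v.min(),v.max())
ims=[]
for c in ("scene","top"):
    im=cv2.imread(c+".png");u,v=pix(c,[442,-220,82]).astype(int)
    ims.append(cv2.resize(im[v-35:v+35,u-45:u+45],(400,311)))
    print(c,"crop origin",u-45,v-35,"scale",400/90)
cv2.imwrite("pics/c.png",np.hstack(ims))
E
```

```text
scene handle 100 [523.9 194.2  83.4] 83.52255338790263 [array([523.9, 194.8]), array([13.9, 80.9]), np.float64(5.7)]
cover [array([523.2, 194.7]), array([ 91.8, 155.1]), np.float64(6.9)]
heater [array([ 442.5, -223. ]), array([210. , 170.3]), np.float64(87.3)]
grip 109 [ 206. -579.  244.] [ 266. -471.  260.] [array([ 236.9, -524.8]), array([ 24.2, 112.6]), np.float64(26.8)]
14 51 258 314
top handle 138 [523.2 200.4  84.6] 84.77220666450776 [array([523.5, 199.7]), array([15. , 78.7]), np.float64(6.3)]
cover [array([523.6, 200.4]), array([ 91.1, 150.4]), np.float64(6.5)]
heater [array([ 442.5, -216.9]), array([210.2, 169.5]), np.float64(87.8)]
grip 22 [ 219. -561.  248.] [ 267. -468.  260.] [array([ 243.7, -514.6]), array([  9.8, 104.3]), np.float64(22.2)]
511 546 291 311
scene crop origin 186 215 scale 4.444444444444445
top crop origin 353 191 scale 4.444444444444445
```

View pics/c.png

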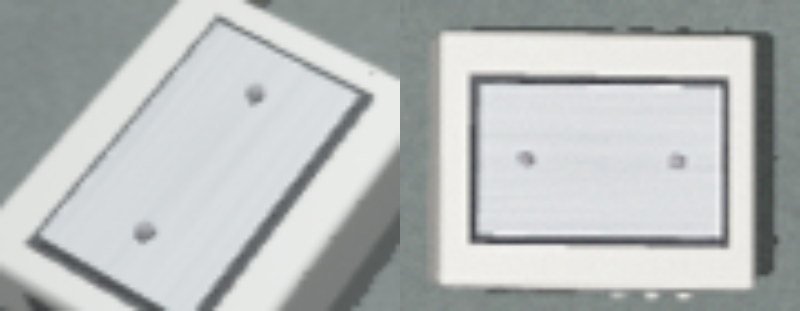

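The scene camera puts the gripper at (237,-525), which agrees with the arm's own reading. The top camera is about 6 mm off in y, so I'll trust scene. That gives the handle at (523.7,194.7,84) with yaw 6.7°, and the heater at (442.5,-223) with yaw -2.4°. The pins show in the scene crop at about (254,94) and (144,233).

Emit:
apply_moves --pt "558 -537 0 0 0 -72.4 85" --pt "558 -537 0 0 0 -72.4 85" --pt "558 -537 0 0 0 -72.4 85" --pt "558 -537 0 0 0 -72.4 85" --pt "558 -537 0 0 0 -72.4 85" --pt "558 -537 0 0 0 -72.4 85" --pt "558 -537 0 0 0 -72.4 85" --pt "558 -537 0 0 0 -72.4 85" --pt "558 -537 0 0 0 -72.4 85" --pt "558 -537 0 0 0 -72.4 85"

```text
t: 2.3
tool_pos: [422.7, -58.0, 231.7]
orientation: [2.086, 2.347, 0.001]
force: [1.0, -0.6, 0.2]
gripper_width: 84.8
```

```bash
cat >> h.py <<'E'
def to(X,yaw,s=None):
    """tool-frame shift/turn to put TCP at X, pointing down, finger y axis at yaw deg"""
    s=s or manip.get_state();R0=Ro.from_rotvec(s["orientation"]);y=np.radians(yaw)
    ey=np.array([np.cos(y),np.sin(y),0]);ez=np.array([0,0,-1.]);R1=Ro.from_matrix(np.c_[np.cross(ey,ez),ey,ez])
    print("t",round(s["t"],2),"pos",s["tool_pos"].round(1),"F",s["force"].round(1),"grip",round(s["gripper_width"],1))
    print("shift",R0.inv().apply(np.array(X)-s["tool_pos"]).round(1),"turn",np.degrees((R0.inv()*R1).as_rotvec()).round(2))
E
python3 -c "
from h import *
to([523.7,194.7,231],6.7)
c='scene'
P=[]
K=manip.camera_params(c);M=np.array(K['camera_matrix']);R=np.array(K['R']);t=np.array(K['t']).ravel();C=-R.T@t
for u,v in ((243.2,236.2),(218.4,267.4)):
    r=R.T@np.linalg.solve(M,[u,v,1]);P.append(C+r*(88-C[2])/r[2])
print(P,sum(P)/2,P[0]-P[1])
"
```

```text
t 2.3 pos [422.7 -58.  231.7] F [ 1.  -0.6  0.2] grip 84.8
shift [239.1 129.9   0.7] turn [0.07 0.03 0.04]
[array([ 447.07738164, -175.33336516,   88.        ]), array([ 443.64871409, -274.80194114,   88.        ])] [ 445.36304786 -225.06765315   88.        ] [ 3.42866754e+00  9.94685760e+01 -1.13686838e-13]
```

Emit:
apply_moves --pt "239 130 0 0 0 0 85" --pt "239 130 0 0 0 0 85" --pt "239 130 0 0 0 0 85" --pt "239 130 0 0 0 0 85" --pt "239 130 0 0 0 0 85" --pt "239 130 0 0 0 0 85" --pt "239 130 20 0 0 0 85" --pt "239 130 50 0 0 0 85" --pt "239 130 85 0 0 0 85" --pt "239 130 100 0 0 0 85"

```text
t: 3.3
tool_pos: [521.8, 192.1, 128.2]
orientation: [-2.086, -2.346, 0.007]
force: [-0.3, 0.3, 0.7]
gripper_width: 84.8
```

```bash
python3 - <<'E'
from h import *
im,d=manip.read_camera("scene")
to([523.7,194.7,55],6.7)
P=cloud("scene",d);X=manip.get_state()["tool_pos"]
g=(P[...,2]>72)&(P[...,2]<95)&(P[...,1]>120)&(P[...,1]<270)&(P[...,0]>500)&(P[...,0]<550)&(im.min(-1)>150)
q=P[g];print(len(q),[np.round(x,1) for x in cv2.minAreaRect(q[:,:2].astype(np.float32))])
g=(P[...,2]>110)&(P[...,2]<165)&(P[...,1]>120)&(P[...,1]<270)&(P[...,0]>440)&(P[...,0]<620)
q=P[g];print(len(q),[np.round(x,1) for x in cv2.minAreaRect(q[:,:2].astype(np.float32))])
u,v=pix("scene",[523,195,90]).astype(int)
cv2.imwrite("pics/d.png",cv2.resize(im[v-60:v+50,u-80:u+80],(640,440)))
E
```

```text
t 3.35 pos [521.1 191.8 126.9] F [-1.1 -0.9 -2. ] grip 85.4
shift [ 2.7  3.5 71.8] turn [-0.44  0.1  -0.01]
110 [array([524. , 195.1]), array([15.1, 78.2]), np.float64(5.5)]
66 [array([522.3, 189.4]), array([112. ,  22.7]), np.float64(5.6)]
```

View pics/d.png

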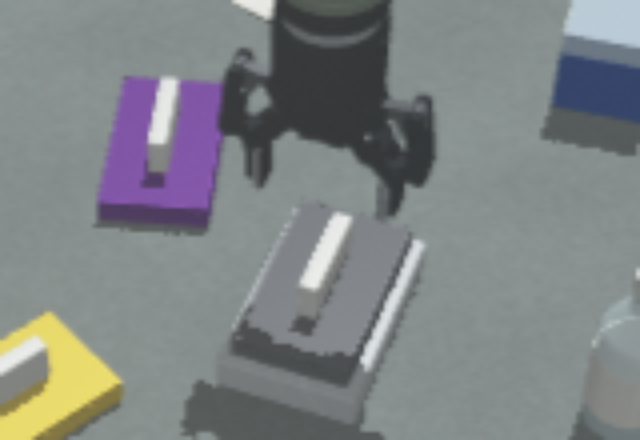

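The crop shows the grey cover with the white bar at (325,265), and the open fingers above and on either side of it. I'll descend and grip.

Emit:
apply_moves --pt "3 3 20 0 0 0 85" --pt "3 3 45 0 0 0 85" --pt "3 3 60 0 0 0 85" --pt "3 3 68 0 0 0 85" --pt "3 3 70 0 0 0 85" --pt "3 3 70 0 0 0 85" --pt "3 3 70 0 0 0 60" --pt "3 3 70 0 0 0 40" --pt "3 3 70 0 0 0 25" --pt "3 3 70 0 0 0 20"

```text
t: 4.35
tool_pos: [526.4, 195.9, 61.7]
orientation: [2.088, 2.347, 0.001]
force: [-0.3, -1.0, -0.5]
gripper_width: 27.6
```

```bash
python3 -c "
from h import *
to([523.7,194.7,55],6.7)"
```

```text
t 4.35 pos [526.4 195.9  61.7] F [-0.3 -1.  -0.5] grip 27.6
shift [-0.9 -2.8  6.6] turn [ 0.04 -0.   -0.02]
```

Emit:
apply_moves --pt "-1 -2.5 3 0 0 0 25" --pt "-1 -2.5 5 0 0 0 25" --pt "-1 -2.5 5 0 0 0 10" --pt "-1 -2.5 5 0 0 0 5" --pt "-1 -2.5 5 0 0 0 5" --pt "-1 -2.5 5 0 0 0 5" --pt "-1 -2.5 5 0 0 0 5" --pt "-1 -2.5 5 0 0 0 5"

```text
t: 5.15
tool_pos: [523.8, 194.5, 56.1]
orientation: [-2.088, -2.347, 0.001]
force: [0.3, -0.1, -2.7]
gripper_width: 15.3
```

Emit:
apply_moves --pt "0 0 -4 0 0 0 5" --pt "0 0 -9 0 0 0 5" --pt "0 0 -15 0 0 0 5" --pt "0 0 -25 0 0 0 5" --pt "0 0 -40 0 0 0 5" --pt "0 0 -60 0 0 0 5" --pt "0 0 -90 0 0 0 5" --pt "0 0 -120 0 0 0 5" --pt "0 0 -140 0 0 0 5" --pt "0 0 -140 0 0 0 5"

```text
t: 6.15
tool_pos: [525.7, 195.2, 200.4]
orientation: [2.085, 2.344, 0.011]
force: [1.1, 0.6, -4.2]
gripper_width: 15.1
```

```bash
python3 - <<'E'
from h import *
im,d=manip.read_camera("scene")
P=cloud("scene",d)
s=manip.get_state();X=s["tool_pos"]
# cover top face: grey points about 5 mm below TCP
g=(P[...,2]>X[2]-12)&(P[...,2]<X[2]+2)&(abs(P[...,1]-X[1])<110)&(abs(P[...,0]-X[0])<80)&(d>0)
q=P[g];print(len(q),q.mean(0).round(1),np.median(q[:,2]).round(1),[np.round(x,1) for x in cv2.minAreaRect(q[:,:2].astype(np.float32))])
A=np.c_[q[:,:2]-X[:2],np.ones(len(q))];k=np.linalg.lstsq(A,q[:,2],rcond=None)[0];print("plane",k)
to([444,-223,196],-2.3)
u,v=pix("scene",X).astype(int);v=max(v,80)
cv2.imwrite("pics/e.png",cv2.resize(im[v-80:v+80,u-100:u+100],(600,480)))
E
```

```text
939 [533.7 172.6 193.7] 193.9 [array([525.6, 193.9]), array([ 91.6, 151.6]), np.float64(6.9)]
plane [2.03189919e-03 8.31268129e-03 1.93835664e+02]
t 6.2 pos [524.5 194.8 198. ] F [-0.9 -0.6 -3.2] grip 15.0
shift [-405.6 -128.6    1.2] turn [ 0.21 -0.06  8.98]
```

View pics/e.png

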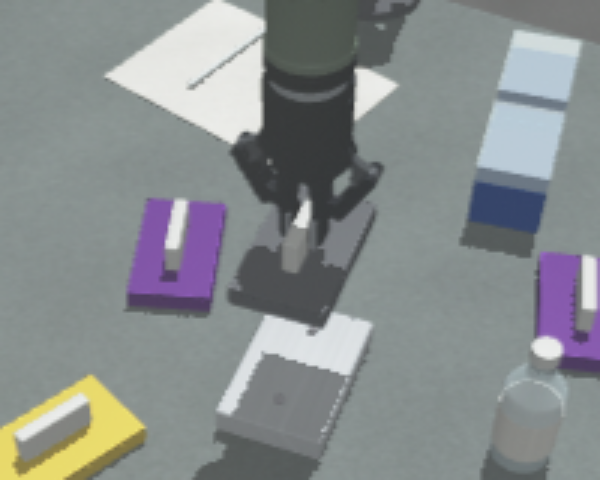

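The cover is held level on the gripper at about (305,260). The stand below it is bare, with its pin at (280,398). Next I carry it to the heater, 15 mm short in x.

Emit:
apply_moves --pt "-20 -7 0 0 0 1 5" --pt "-55 -20 0 0 0 2 5" --pt "-100 -36 0 0 0 3 5" --pt "-145 -52 0 0 0 4 5" --pt "-190 -68 0 0 0 5 5" --pt "-235 -84 0 0 0 6 5" --pt "-280 -100 0 0 0 7 5" --pt "-325 -116 0 0 0 8 5" --pt "-365 -131 0 0 0 9 5" --pt "-390 -140 0 0 0 9 5"

```text
t: 7.2
tool_pos: [428.2, -211.2, 194.9]
orientation: [-2.267, -2.172, 0.003]
force: [0.7, 0.9, -2.7]
gripper_width: 15.1
```

Emit:
apply_moves --pt "-14 -5 0 0 0 0 5" --pt "-14 -5 0 0 0 0 5" --pt "-14 -5 15 0 0 0 5" --pt "-14 -5 35 0 0 0 5" --pt "-14 -5 50 0 0 0 5" --pt "-14 -5 60 0 0 0 5" --pt "-14 -5 60 0 0 0 5" --pt "-14 -5 60 0 0 0 5"

```text
t: 8.0
tool_pos: [424.9, -222.5, 136.3]
orientation: [-2.265, -2.177, -0.0]
force: [-0.4, -0.0, -3.6]
gripper_width: 14.8
```

```bash
cat > m.py <<'E'
from h import *
def look(n=None):
    im,d=manip.read_camera("scene");P=cloud("scene",d);s=manip.get_state();X=s["tool_pos"]
    g=(P[...,2]>X[2]-12)&(P[...,2]<X[2]+2)&(abs(P[...,1]-X[1])<110)&(abs(P[...,0]-X[0])<75)&(d>0)
    q=P[g];r=cv2.minAreaRect(q[:,:2].astype(np.float32))
    print("cover top",len(q),np.median(q[:,2]).round(1),[np.round(x,1) for x in r])
    A=np.c_[q[:,:2]-X[:2],np.ones(len(q))];k=np.linalg.lstsq(A,q[:,2],rcond=None)[0];print("plane",k.round(4))
    if n:
        u,v=pix("scene",X).astype(int);v=max(v,75);u=max(u,100)
        cv2.imwrite(n,cv2.resize(im[v-75:v+75,u-100:u+100],(800,600)))
    return s
E
python3 - <<'E'
from m import *
look();to([427.8,-223.4,116],-2.3)
E
```

```text
cover top 1475 129.8 [array([ 425.1, -221.7]), array([151.5,  92.6]), np.float64(87.8)]
plane [-7.000000e-04  3.000000e-04  1.297938e+02]
t 8.05 pos [ 425.1 -222.8  136.8] F [-0.2  0.1 -3.2] grip 14.9
shift [-0.5  2.7 20.8] turn [0.06 0.03 0.  ]
```

Emit:
apply_moves --pt "-1 2.5 6 0 0 0 5" --pt "-1 2.5 12 0 0 0 5" --pt "-1 2.5 15 0 0 0 5" --pt "-1 2.5 16 0 0 0 5" --pt "-1 2.5 17 0 0 0 5" --pt "-1 2.5 17 0 0 0 5" --pt "-1 2.5 17 0 0 0 5"

```text
t: 8.75
tool_pos: [427.2, -224.0, 119.4]
orientation: [2.266, 2.176, 0.0]
force: [-0.4, 0.3, -3.4]
gripper_width: 15.2
```

```bash
python3 - <<'E'
from m import *
look("pics/f.png");to([427.8,-223.4,116],-2.3)
E
```

```text
cover top 1446 112.8 [array([ 427.3, -223.4]), array([150.9,  92.3]), np.float64(87.5)]
plane [-4.0000e-04  3.0000e-04  1.1286e+02]
t 8.8 pos [ 427.2 -224.   119.5] F [-0.7 -0.7 -2.6] grip 15.3
shift [0.6 0.6 3.5] turn [ 0.02  0.02 -0.02]
```

View pics/f.png

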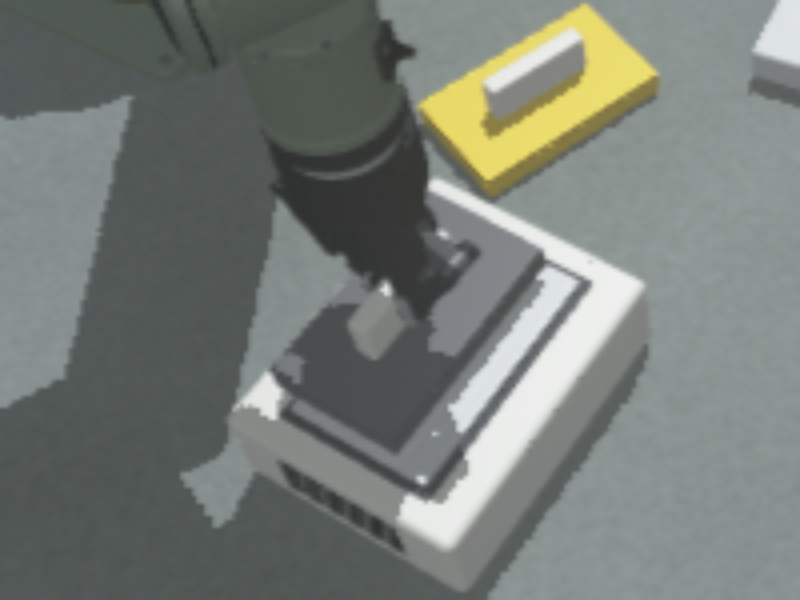

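The cover is above the plate, level, and offset toward -x, with the plate strip showing at (520,340). I'll feel down to the pins.

Emit:
apply_moves --pt "0 0 0.5 0 0 0 5" --pt "0 0 1 0 0 0 5" --pt "0 0 1.5 0 0 0 5" --pt "0 0 2 0 0 0 5" --pt "0 0 2 0 0 0 5" --pt "0 0 2 0 0 0 5"

```text
t: 9.4
tool_pos: [427.1, -223.9, 117.3]
orientation: [2.266, 2.176, -0.0]
force: [-0.0, 0.4, -3.2]
gripper_width: 15.4
```

Emit:
apply_moves --pt "0 0 0.5 0 0 0 5" --pt "0 0 1 0 0 0 5" --pt "0 0 1 0 0 0 5" --pt "0 0 1 0 0 0 5"

```text
t: 9.8
tool_pos: [427.1, -223.9, 116.3]
orientation: [2.266, 2.176, -0.0]
force: [0.1, 0.7, -3.5]
gripper_width: 14.7
```

Emit:
apply_moves --pt "0 0 0.5 0 0 0 5" --pt "0 0 0.5 0 0 0 5" --pt "0 0 0.5 0 0 0 5"

```text
t: 10.1
tool_pos: [427.1, -224.0, 115.9]
orientation: [2.266, 2.176, 0.0]
force: [0.1, 0.6, -2.5]
gripper_width: 14.8
```

Emit:
apply_moves --pt "0 0 0.5 0 0 0 5" --pt "0 0 0.5 0 0 0 5" --pt "0 0 0.5 0 0 0 5"

```text
t: 10.4
tool_pos: [427.2, -224.0, 115.7]
orientation: [2.266, 2.176, 0.0]
force: [-1.6, 1.0, 3.1]
gripper_width: 15.0
```

Contact is at about 6 N with TCP z 115.7. I'll ease off a little, hold, and begin the slide.

Emit:
apply_moves --pt "0 0 0 0 0 0 5" --pt "0 0 -0.1 0 0 0 5" --pt "0 0 -0.1 0 0 0 5" --pt "0 0 -0.1 0 0 0 5"

```text
t: 10.8
tool_pos: [427.2, -224.0, 115.7]
orientation: [2.266, 2.176, 0.0]
force: [-1.6, 0.4, 3.9]
gripper_width: 15.0
```

```bash
python3 - <<'E'
from m import *
look();to([442.6,-223.4,116],-2.3)
E
```

```text
cover top 1445 109.2 [array([ 427.5, -223.1]), array([151.3,  93.9]), np.float64(87.2)]
plane [-1.400000e-03  3.000000e-04  1.091992e+02]
t 10.85 pos [ 427.2 -224.   115.7] F [-1.1  0.6  5.1] grip 15.1
shift [ 1.2 15.4 -0.3] turn [ 0.02  0.02 -0.02]
```

Emit:
apply_moves --pt "0 1 0 0 0 0 5" --pt "0 2.5 0 0 0 0 5" --pt "0.2 4 0 0 0 0 5" --pt "0.3 5.5 0 0 0 0 5" --pt "0.4 7 0 0 0 0 5" --pt "0.5 8.5 0 0 0 0 5" --pt "0.5 10 0 0 0 0 5" --pt "0.5 11.5 0 0 0 0 5" --pt "0.5 12.5 0 0 0 0 5" --pt "0.5 12.5 0 0 0 0 5"

```text
t: 11.85
tool_pos: [439.6, -223.9, 114.7]
orientation: [-2.266, -2.176, -0.0]
force: [0.3, -0.7, -3.2]
gripper_width: 14.9
```

Emit:
apply_moves --pt "0 0.5 0 0 0 0 5" --pt "0 1 0 0 0 0 5" --pt "0 1 0 0 0 0 5"

```text
t: 12.15
tool_pos: [440.7, -224.0, 115.1]
orientation: [-2.266, -2.176, 0.0]
force: [1.3, -1.0, -2.7]
gripper_width: 15.0
```

Emit:
apply_moves --pt "0 0.5 0 0 0 0 5" --pt "0 1 0 0 0 0 5" --pt "0 1 0 0 0 0 5"

```text
t: 12.45
tool_pos: [441.7, -224.0, 115.4]
orientation: [2.266, 2.176, 0.0]
force: [-0.2, -0.2, -2.5]
gripper_width: 14.8
```

The contact force has gone, so the pins are probably under the holes. I'll lower gently.

Emit:
apply_moves --pt "0 0.5 0.5 0 0 0 5" --pt "0 0.5 1 0 0 0 5" --pt "0 0.5 1.5 0 0 0 5" --pt "0 0.5 1.5 0 0 0 5"

```text
t: 12.85
tool_pos: [442.0, -224.0, 113.8]
orientation: [-2.266, -2.176, 0.0]
force: [0.1, 0.3, -3.3]
gripper_width: 14.8
```

Free at 1.9 mm below the tips, so it is in the holes. I'll continue down.

Emit:
apply_moves --pt "0 0 1 0 0 0 5" --pt "0 0 2 0 0 0 5" --pt "0 0 3 0 0 0 5" --pt "0 0 3 0 0 0 5" --pt "0 0 3 0 0 0 5"

```text
t: 13.35
tool_pos: [442.1, -224.1, 110.9]
orientation: [2.266, 2.176, -0.0]
force: [0.5, -0.9, -3.1]
gripper_width: 15.0
```

```bash
python3 - <<'E'
from m import *
look();to([442.6,-223.4,107.7],-2.3)
E
```

```text
cover top 1429 104.3 [array([ 441.9, -223.3]), array([151.5,  93.4]), np.float64(87.0)]
plane [-1.400000e-03 -1.200000e-03  1.043464e+02]
t 13.4 pos [ 442.1 -224.1  110.9] F [-0.1  0.2 -4.2] grip 15.3
shift [0.7 0.4 3.2] turn [ 0.01  0.01 -0.02]
```

Emit:
apply_moves --pt "0 0 1 0 0 0 5" --pt "0 0 2 0 0 0 5" --pt "0 0 3 0 0 0 5" --pt "0 0 4 0 0 0 5" --pt "0 0 5 0 0 0 5" --pt "0 0 5 0 0 0 5" --pt "0 0 5 0 0 0 5"

```text
t: 14.1
tool_pos: [442.1, -224.1, 106.2]
orientation: [2.266, 2.176, 0.0]
force: [-1.4, 0.6, 3.2]
gripper_width: 15.2
```

Emit:
apply_moves --pt "0 0 1 0 0 0 5" --pt "0 0 2 0 0 0 5" --pt "0 0 2.5 0 0 0 5" --pt "0 0 2.5 0 0 0 5" --pt "0 0 2.5 0 0 0 5"

```text
t: 14.6
tool_pos: [442.1, -224.1, 103.7]
orientation: [2.266, 2.176, 0.0]
force: [-3.1, 0.3, 7.4]
gripper_width: 14.7
```

Emit:
apply_moves --pt "0 0 0.5 0 0 0 5" --pt "0 0 1 0 0 0 5" --pt "0 0 1 0 0 0 5" --pt "0 0 1 0 0 0 5"

```text
t: 15.0
tool_pos: [442.1, -224.0, 102.9]
orientation: [2.266, 2.176, 0.0]
force: [-2.6, 1.9, 7.2]
gripper_width: 14.8
```

Emit:
apply_moves --pt "0 0 0.5 0 0 0 5" --pt "0 0 0.5 0 0 0 5" --pt "0 0 0.5 0 0 0 5" --pt "0 0 0.5 0 0 0 5"

```text
t: 15.4
tool_pos: [442.1, -224.1, 102.9]
orientation: [2.265, 2.176, 0.0]
force: [-3.5, 2.3, 10.8]
gripper_width: 15.2
```

```bash
python3 - <<'E'
from m import *
look("pics/g.png");to([442.6,-223.4,102.7],-2.3);print(manip.get_state()["ft_torque"])
E
```

```text
cover top 1416 96.4 [array([ 442.8, -223.3]), array([151.3,  91.8]), np.float64(86.6)]
plane [-3.20000e-03  1.30000e-03  9.63923e+01]
t 15.45 pos [ 442.1 -224.1  102.8] F [-2.8  1.9 10.4] grip 14.8
shift [0.7 0.4 0.1] turn [ 0.03  0.02 -0.02]
[0.3023779  0.56433016 0.01405511]
```

View pics/g.png

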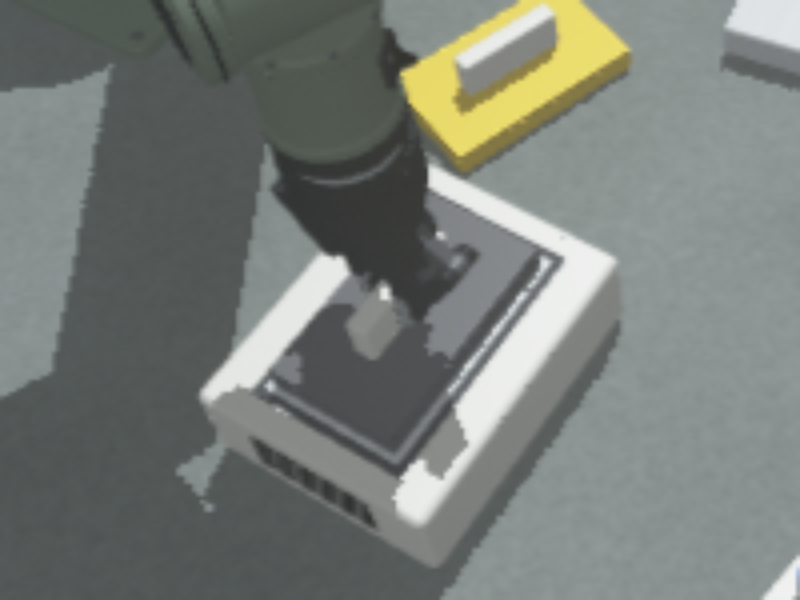

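The cover sits centred on the plate with even margins. Travel from the pin tips is 12.8 mm (13 expected), and the last 0.5 mm command only raised the force, so it is against the stop. I'm handing in.

```bash
python3 -c "
from h import *
manip.close_job();s=manip.get_state();print(s['t'],s['tool_pos'],s['force'],s['gripper_width'])"
```

```text
the job is handed in; nothing more can be done
the job is handed in; nothing more can be done
```

I lifted the grey cover off its stand and rested it level on the heater's pin tips about 15 mm to the −x side. I then slid it over until it dropped onto both pins and pressed it down to the stop. The job was handed in at about 15.5 s with the gripper still holding the handle and pressing.

**Last checks (before hand-in):**
- **Position:** the cover's centre measured (442.8, −223.3) against the seat's (442.5, −223). Its yaw was about 1° off the heater's, and it was level within about 0.004 rad.
- **Depth:** the tool had travelled 12.8 mm below the pin-tip contact, against 13 mm expected. The last 0.5 mm of commanded travel raised the force without moving anything.
- **Force:** about 10 N upward on the wrist, with a grip opening of 15 mm. The finger contact force itself was not measured.

**What disagreed or was not checked:**
- **Camera mismatch:** the top camera placed things about 6 mm too far in y. The scene camera agreed with the arm's own gripper position, so I used that one.
- **After hand-in:** I could not read the state once the job was closed.
- **Bystanders:** I did not measure the bottle, cartridge and tube rack again at the end, but no planned path came near them.

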